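# Take the pile apart into its holders

## Task

Take the pile on the bench apart from the top down and put each piece away in the wooden holder that is made to its size: first the brass padlock and the steel nut (either of the two first), then the wood offcut, and last the blue carton. Each piece must lie flat on its holder's board between the stops, the same side up as now, centred on the dark outline and squared up with it (either way round; the nut may be turned any way), and be let go. Leave the screw tin and the roll of masking tape where they stand.

Things in the scene. Friction and masses are not known exactly. Their poses are not given: they have to be found in the camera images.
- padlock: Brass padlock lying flat on one end of the offcut, 61 x 40 x 17 mm (x, y, z); origin at the centre of its underside. The solid brass body, 34 x 40 x 17 mm, spans x = -3 to +31 mm and is gripped across y (40 mm); the thinner steel shackle points to -x. It may rest tilted by 3 degrees. About 0.12 kg.
- nut: Plain steel hexagon nut lying flat on the other end of the offcut, 30 mm over the corners (x), 26 mm across the flats (y), 13 mm high; origin at the centre of its underside. Two of its flats face +y and -y. About 30 g.
- offcut: Rough brown piece of timber, 45 x 140 x 32 mm (x, y, z), lying flat and lengthwise on the carton; origin at the centre of its underside. The padlock and the nut lie on its top, one about 40 mm to either side of the middle, in either arrangement, with their y axes across its length. About 0.11 kg.
- carton: Closed blue and white carton, stiff, 66 x 166 x 42.5 mm (x, y, z), lying flat on the bench with the pile on it; origin at the centre of its underside; gripped across x (66 mm). About 0.21 kg.
- padlock_holder: Holder for the padlock: board 64 mm wide (x), 95 mm long (y). Fixed plywood board, top at z = +6 mm; origin at the centre of its underside, y along its length. A bar 8 mm thick, 12 mm above the board, stops each end; a dark outline marks the centre. 79 mm free between the stops; no side cleats, the sides are open. The padlock's x axis belongs along the holder's y, either way round.
- nut_holder: Holder for the nut, the smallest: board 50 mm wide (x), 64 mm long (y). Fixed plywood board, top at z = +6 mm; origin at the centre of its underside, y along its length. A bar 8 mm thick, 12 mm above the board, stops each end; a dark outline marks the centre. The outline is a hexagon. 48 mm free between the stops; no side cleats, the sides are open.
- offcut_holder: Holder for the wood offcut: board 79 mm wide (x), 174 mm long (y). Fixed plywood board, top at z = +6 mm; origin at the centre of its underside, y along its length. A bar 8 mm thick, 12 mm above the board, stops each end; a dark outline marks the centre. Four side cleats, 8 x 30 mm, 12 mm high, at the corners; sides open for fingers between them. 158 mm free between the stops, 63 mm between the cleats. The offcut's y belongs along the holder's y.
- carton_holder: Holder for the carton, the largest: board 100 mm wide (x), 200 mm long (y). Fixed plywood board, top at z = +6 mm; origin at the centre of its underside, y along its length. A bar 8 mm thick, 12 mm above the board, stops each end; a dark outline marks the centre. Four side cleats, 8 x 30 mm, 12 mm high, at the corners; sides open for fingers between them. 184 mm free between the stops, 84 mm between the cleats. The carton's y belongs along the holder's y.
- tin: Bystander: loose open tin of screws, 70 mm in diameter and 70 mm high, standing on the bench; origin at the centre of its underside. Not to be shifted.
- tape_roll: Bystander: loose roll of masking tape lying flat on the bench, 100 mm outside diameter, 24 mm high; origin at the centre of its underside. Not to be shifted.
Things that resemble listed ones, but are neither listed nor needed, are in the scene too. What is shaped like the nut_holder but green or pink is not meant.

How it is judged:
On the way, in this order (a step that is already met when the one before it is completed fails the run):
1. padlock and nut lie in their holders (horizontal distance between padlock and padlock_holder below 0.015 m and z of padlock in the frame of padlock_holder between 0.003 and 0.01 m and angle between each of padlock, nut's own z axis and vertical below 0.12 rad and angle between the x axis of padlock and the y axis of padlock_holder, either way round below 0.25 rad and horizontal distance between nut and nut_holder below 0.015 m and z of nut in the frame of nut_holder between 0.003 and 0.01 m), for 0.2 s.
2. then the offcut lies in its holder (horizontal distance between offcut and offcut_holder below 0.015 m and z of offcut in the frame of offcut_holder between 0.003 and 0.01 m and angle between offcut's own z axis and vertical below 0.12 rad and angle between the y axis of offcut and the y axis of offcut_holder, either way round below 0.25 rad), for 0.2 s.
3. then the carton lies in its holder (horizontal distance between carton and carton_holder below 0.015 m and z of carton in the frame of carton_holder between 0.003 and 0.01 m and angle between carton's own z axis and vertical below 0.12 rad and angle between the y axis of carton and the y axis of carton_holder, either way round below 0.25 rad), for 0.2 s.
At the end, for the whole second after the job is handed in: Padlock, nut, offcut and carton each lie at rest, flat and the same side up as at the start, on the board of their own holder: centre within 15 mm of the holder's centre and (not the nut) lengthwise with it within 0.25 rad, either way round (all of step 1 and all of step 2 and all of step 3 and linear speed of each of padlock, nut, offcut, carton below 0.02 m/s); the robot touches nothing.
It fails at once if the screw tin is shifted more than 30 mm (distance of tin from where it was at the start of the episode above 0.03 m).
It fails at once if the roll of masking tape is shifted more than 30 mm (distance of tape_roll from where it was at the start of the episode above 0.03 m).
It also fails if it takes over 128 s, if anything falls off the work surface, if the arm or the gripper's body presses on something with over 40 N, if the wrist force passes 120 N, or if a joint passes its speed limit or range.

## Robot

A 6-joint arm with a two-finger parallel gripper is mounted at the origin on a cart in front of the work surface, level with it; the furniture and walls round the work are solid. World frame = base frame: x ahead of the robot, y to its left, z up, the work surface at z = 0. Lengths are in m, angles in rad, forces in N, time in s.
With the tool pointing down it reaches from about 0.375 to 0.9 m from the base axis. Payload 3.1 kg.
Tool frame: the origin (TCP) lies between the finger pads; the fingertips stand 19 mm ahead of it and the grasp point (between the pads) is the TCP; z points along the fingers, y is the line along which they close (so a half turn about z gives the same grasp; the last joint's range is limited). The gripper opens to 87 mm and grips with 3 to 60 N. Pads are 19 mm wide; open, the fingers measure 117 mm over their backs; the gripper's body (75 mm by 190 mm) begins 51 mm behind the grasp point.
Start: joints at [-0.178, 0.527, 1.433, -0, 1.181, -0.178], TCP at [0.625, 0, 0.212] pointing down, gripper open.
Joint ranges: [-3.08, 3.08], [-0.75, 2.2], [0.22, 2.44], [-1.43, 4.57], [0, 2.65], [-2.85, 2.85]. Speed limits (rad/s): [2.79, 2.79, 3.14, 3.14, 3.14, 3.14].

## Interface

Orientations are given as a unit quaternion [x, y, z, w].
In Python, from rig import robot, camera, camera_info, hand_in gives the robot as it stands.
- The arm moves only by the shell command python3 -m handwheel 'ROWS' [FORCE]. ROWS is a JSON object of lists of equal length, an entry for each row: "hand": the opening, from 0 (shut) to 1 (fully open); "translation": the shift along the world's x, y, z in mm, a list of three; "turn": the turn, a rotation vector about the world's x, y, z in rad, a list of three. In form: {"hand": [hand, ...], "translation": [[tx, ty, tz], ...], "turn": [[ax, ay, az], ...]}. A call has 1 to 12 rows; each row is the pose to reach, as a shift and turn from the pose commanded when the call began; what a row does not reach only later rows make up. A row lasts 1/12 s, in which the tool goes at most 41.7 mm and 7.16 degrees, less where a joint would pass 70% of its speed; a pose out of reach is approached as far as the arm can. A call with a gripper value outside its range is refused whole. The fingers move at their own pace and stop on an object; FORCE is the grip in N (left out, the last holds). Time passes only in rows, so rows that repeat a pose let the fingers close. It gives the time, the measured TCP pose, the force, the opening and the grip force at its end, in the units of the state.
- robot.get_obs(): the state, without advancing time (a new reading comes with each control period).
- camera(name): name is "scene" or "side" or "wrist"; returns (picture, depth): 400x640x3 uint8, red, green, blue; 400x640 float32, m along the optical axis (not along the pixel's ray), 0 where there is no reading.
- camera_info(name): a dict with "vertical_fov" (degrees; the focal length in pixels is half the picture's height over the tangent of half this angle, whatever the lens; pixels are square), "cx", "cy" (the principal point, pixels), "world_from_camera" (4x4, takes a point from camera to world coordinates). Camera axes: x right, y down, z forward; pixel columns grow to the right and rows downward; lengths in m; the calibration is good to about 2 mm. A picture is of the moment at which its call begins: read the wrist's pose just before it. camera_info takes no time and is no camera call; for the wrist camera it gives the pose at the moment of the call.
- hand_in(): hands the job in; it is judged then, once.
The state is a dict: "time": time; "q": joint angles; "joint_velocities": joint speeds; "joint_torque": joint torques, N m; "position": TCP position; "tool_rot": TCP orientation; "ft_force": force on the tool from outside, world axes, zero at the start; "moment": the same for the moment, N m; "grip_width": finger opening in m; "grip_force": force on a finger pad.
Only numpy, scipy, OpenCV 4.12 (cv2) and the standard library are available. Lean on these libraries where they do the work, as an engineer would, in place of code of your own. Each camera call takes 0.05 s, during which the arm holds its last target. There are 200 camera calls.

## Working session

There is one attempt and no reset: what is moved stays moved. The work goes in short steps, Python scripts to look and compute and a shell command to move; the robot and the scene stay as the last step left them, time stands still between calls to the robot, and variables do not carry over. Pictures are saved under pics/ and viewed, at most 14 in all, crops included, and the job is handed in when it is done.

```bash
mkdir -p pics; ls
cat > h.py <<'E'
import numpy as np, cv2
from rig import robot, camera, camera_info
def snap(n):
    ci=camera_info(n); p,d=camera(n); return p,d,ci
def K(ci,h=400):
    return h/2/np.tan(np.radians(ci["vertical_fov"])/2)
def pts(d,ci):
    f=K(ci); v,u=np.mgrid[:d.shape[0],:d.shape[1]]
    c=np.stack([(u-ci["cx"])/f*d,(v-ci["cy"])/f*d,d],-1); M=np.array(ci["world_from_camera"])
    w=c@M[:3,:3].T+M[:3,3]; w[d<=0]=np.nan; return w
def ray(uv,ci,z):
    uv=np.atleast_2d(uv).astype(float); f=K(ci); M=np.array(ci["world_from_camera"])
    r=np.c_[(uv[:,0]-ci["cx"])/f,(uv[:,1]-ci["cy"])/f,np.ones(len(uv))]@M[:3,:3].T
    o=M[:3,3]; return o+r*((z-o[2])/r[:,2])[:,None]
def save(n,p): cv2.imwrite("pics/"+n,cv2.cvtColor(p,cv2.COLOR_RGB2BGR))
E
python3 - <<'E'
from h import *
for n in("scene","side","wrist"):
    p,d,ci=snap(n); save(n+"0.png",p); np.savez(n+"0.npz",p=p,d=d,M=ci["world_from_camera"]); print(n,ci)
print(robot.get_obs())
E
```

```text
pics
scene {'vertical_fov': 47.67228765216736, 'cx': 318.6253438880166, 'cy': 200.81125692793458, 'world_from_camera': array([[ 0.65318806, -0.50642292,  0.56292201, -0.1638366 ],
       [-0.75702684, -0.45246451,  0.47136635, -0.61727801],
       [ 0.0159915 , -0.73403794, -0.67892016,  0.95288116],
       [ 0.        ,  0.        ,  0.        ,  1.        ]])}
side {'vertical_fov': 49.32389573148467, 'cx': 319.2406381261427, 'cy': 203.82399555501664, 'world_from_camera': array([[ 0.87952463, -0.30160552,  0.36806323,  0.06316851],
       [-0.47557549, -0.53070514,  0.70155542, -0.90663791],
       [-0.01625994, -0.79207712, -0.61020443,  0.86977245],
       [ 0.        ,  0.        ,  0.        ,  1.        ]])}
wrist {'vertical_fov': 60.70190658893857, 'cx': 316.35506484501593, 'cy': 193.7091001664245, 'world_from_camera': array([[ 9.99999342e-01, -2.43850925e-05, -1.14667078e-03,
         6.25123298e-01],
       [-3.15390260e-04, -9.67077296e-01, -2.54482620e-01,
         6.99211680e-02],
       [-1.10271369e-03,  2.54482814e-01, -9.67076668e-01,
         3.82823023e-01],
       [ 0.00000000e+00,  0.00000000e+00,  0.00000000e+00,
         1.00000000e+00]])}
{'time': 0.15, 'q': array([-1.78500848e-01,  5.28298827e-01,  1.43361804e+00,  8.02632769e-06,
        1.18142336e+00, -1.78530863e-01]), 'joint_velocities': array([ 0.00052399, -0.00232735, -0.00478008, -0.0015035 ,  0.00021918,
        0.0012425 ]), 'joint_torque': array([ 9.14956272e-04, -4.40429199e+01, -1.76841742e+01,  6.33679633e-02,
        5.52540855e-02, -1.06930895e-04]), 'position': array([6.24405455e-01, 1.38588037e-04, 2.11064870e-01]), 'tool_rot': array([ 7.07096979e-01,  7.07116044e-01, -4.95280879e-04, -7.19872631e-04]), 'ft_force': array([0.13104114, 0.05752114, 0.65295275]), 'moment': array([ 0.04536086, -0.00592489, -0.01776884]), 'grip_force': 0.0, 'grip_width': 0.08738958510860012}
```

View pics/scene0.png

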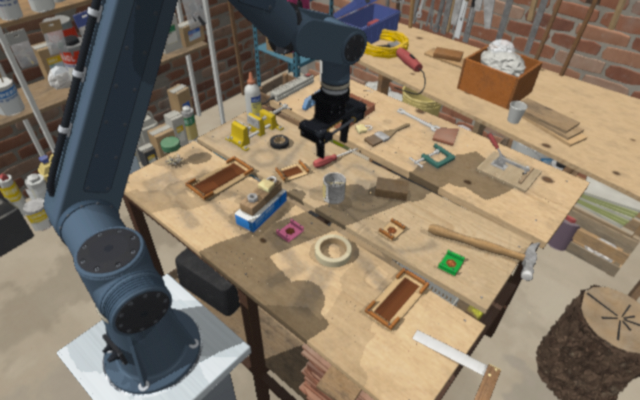

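View pics/wrist0.png

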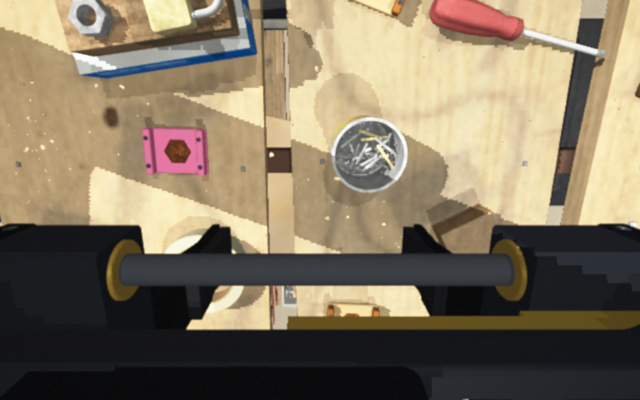

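View pics/side0.png

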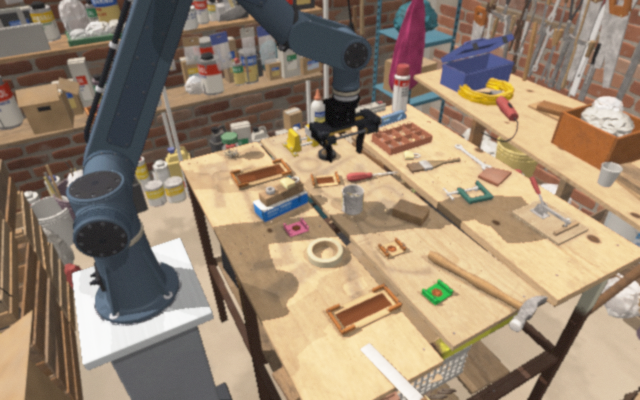

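The scene view shows the pile at (262,203). The open tray-like holders are at (220,178), (292,171), (393,230) and (397,298). The pink (290,231) and green (451,262) ones are decoys, the tin is at (335,188) and the tape at (333,250). The wrist view shows the nut at (88,15), the padlock at (180,10) and the tin at (370,155). The side view shows the same layout, with the hexagon candidates at (393,249) and (327,180). Next I'll measure sizes and crop the two small holders.

```bash
cat > m.py <<'E'
from h import *
S={"scene":[("A",220,178),("B",292,171),("C",393,230),("D",397,298),("pile",262,203),("tin",335,188),("tape",333,250)],
"side":[("A",262,173),("B",327,180),("C",393,249),("D",364,309),("pile",282,197),("tin",352,200),("tape",325,252)]}
for n in S:
    z=np.load(n+"0.npz"); p,d=z["p"],z["d"]; ci=camera_info(n); w=pts(d,ci)
    for nm,u,v in S[n]:
        c=w[v-2:v+3,u-2:u+3].reshape(-1,3); c=np.nanmedian(c,0)
        lo,hi=(.03,.13) if nm in("pile","tin") else (.009,.03)
        m=(np.hypot(w[...,0]-c[0],w[...,1]-c[1])<.13)&(w[...,2]>lo)&(w[...,2]<hi)
        # component nearest pixel
        k=cv2.dilate(m.astype(np.uint8),np.ones((3,3))); _,L,st,ce=cv2.connectedComponentsWithStats(k)
        best=[]
        for i in range(1,len(st)):
            q=w[(L==i)&m]
            if len(q)<25: continue
            r=cv2.minAreaRect((q[:,:2]*1000).astype(np.float32)); best.append((round(float(np.hypot(*(ce[i]-[u,v])))),len(q),np.round(r[0]),np.round(r[1]),round(r[2]),round(float(np.percentile(q[:,2],90)*1000),1)))
        best.sort(key=lambda t:t[0]); print(n,nm,np.round(c*1000),best[:3])
p=np.load("scene0.npz")["p"]; q=np.load("side0.npz")["p"]
cr=lambda im,u,v:cv2.resize(im[v-20:v+20,u-26:u+26],None,fx=7,fy=7,interpolation=2)
save("crop0.png",np.vstack([np.hstack([cr(p,292,171),cr(p,393,230)]),np.hstack([cr(q,327,180),cr(q,393,249)])]))
E
python3 m.py
```

```text
scene A [490. 348.   8.] [(1, 488, array([490., 348.]), array([106., 203.]), 88, 19.7)]
scene B [672. 200.   6.] [(1, 157, array([669., 199.]), array([63., 96.]), 69, 19.8), (30, 103, array([761., 151.]), array([25., 55.]), 73, 29.0)]
scene C [ 669. -202.    8.] [(2, 152, array([ 666., -197.]), array([50., 68.]), 87, 20.1), (40, 71, array([ 734., -296.]), array([36., 15.]), 86, 28.6)]
scene D [ 481. -342.    7.] [(1, 577, array([ 480., -341.]), array([178.,  79.]), 0, 19.6)]
scene pile [461. 119.  60.] [(3, 1301, array([475., 140.]), array([167.,  69.]), 8, 88.7)]
scene tin [651.   1.  62.] [(4, 475, array([673.,  24.]), array([74., 70.]), 9, 69.1)]
scene tape [ 501. -117.   -0.] [(1, 603, array([ 490., -123.]), array([102.,  96.]), 40, 26.5), (41, 38, array([469.,   2.]), array([20., 64.]), 88, 19.6)]
side A [493. 347.   6.] [(21, 103, array([563., 342.]), array([108.,  46.]), 88, 18.8), (24, 109, array([405., 350.]), array([103.,  39.]), 87, 19.1)]
side B [673. 193.   6.] [(10, 33, array([705., 186.]), array([65., 16.]), 71, 18.6), (13, 32, array([632., 209.]), array([62., 25.]), 62, 19.4), (29, 124, array([763., 148.]), array([29., 62.]), 75, 27.6)]
side C [ 666. -205.    6.] [(8, 56, array([ 694., -200.]), array([24., 46.]), 20, 19.6), (9, 59, array([ 642., -197.]), array([50., 19.]), 85, 19.1), (41, 72, array([ 732., -296.]), array([ 9., 36.]), 5, 28.9)]
side D [ 478. -343.    6.] [(26, 219, array([ 535., -342.]), array([82., 60.]), 90, 19.2), (27, 234, array([ 413., -342.]), array([81., 46.]), 90, 19.3)]
side pile [471. 120.  55.] [(3, 1146, array([473., 136.]), array([168.,  70.]), 6, 86.0)]
side tin [651.  -3.  55.] [(5, 437, array([670.,  23.]), array([74., 67.]), 60, 67.8)]
side tape [ 495. -111.   -2.] [(1, 543, array([ 487., -124.]), array([103.,  98.]), 80, 25.2), (33, 26, array([494.,   5.]), array([26.,  8.]), 86, 18.8)]
```

View pics/crop0.png

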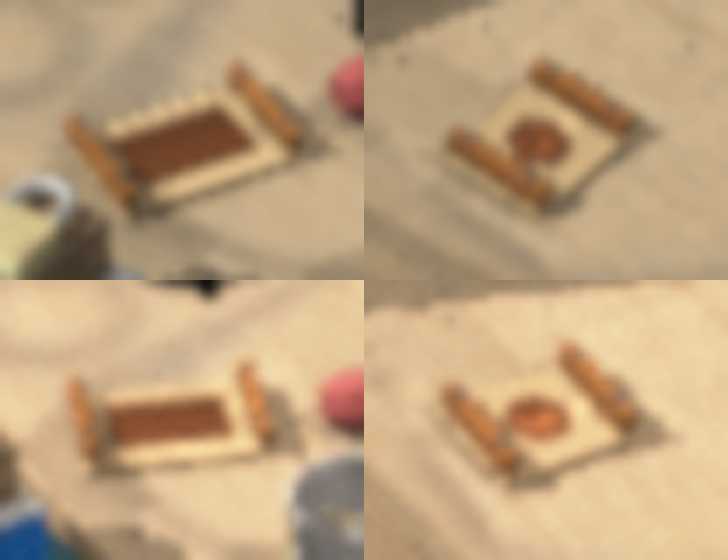

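Only B (scene (292,171)) has a wooden rectangle outline, 63x96 mm, so it is the padlock holder. C (393,230) is plain wood with a hexagon, 50x68 mm, so it is the nut holder; pink and green are decoys. A (220,178) measures 203x106 mm, so it is the carton holder, and D (397,298) at 178x79 mm is the offcut holder. I'll move the wrist over the pile.

```bash
python3 -m handwheel '{"hand":[1,1,1,1,1,1,1,1,1,1,1,1],"translation":[[-20,14,20],[-50,35,40],[-80,56,40],[-110,77,40],[-140,98,40],[-170,119,40],[-190,130,40],[-205,140,40],[-205,140,40],[-205,140,40],[-205,140,40],[-205,140,40]],"turn":[[0,0,-0.12],[0,0,-0.24],[0,0,-0.36],[0,0,-0.48],[0,0,-0.6],[0,0,-0.72],[0,0,-0.84],[0,0,-0.96],[0,0,-1.08],[0,0,-1.2],[0,0,-1.32],[0,0,-1.44]]}' && python3 -m handwheel '{"hand":[1,1,1,1],"translation":[[0,0,0],[0,0,0],[0,0,0],[0,0,0]],"turn":[[0,0,0],[0,0,0],[0,0,0],[0,0,0]]}'
python3 - <<'E'
from h import *
p,d,ci=snap("wrist"); save("w1.png",p); np.savez("w1.npz",p=p,d=d,M=ci["world_from_camera"]); o=robot.get_obs(); print(o["position"],o["tool_rot"])
w=pts(d,ci); Z=w[...,2]
near=np.hypot(w[...,0]-.475,w[...,1]-.14)<.12
def rect(m,nm):
    k=m.astype(np.uint8); n,L,st,ce=cv2.connectedComponentsWithStats(k)
    for i in np.argsort(-st[1:,4])[:2]+1:
        if st[i,4]<150: continue
        q=w[L==i]; r=cv2.minAreaRect((q[:,:2]*1000).astype(np.float32)); print(nm,st[i,4],np.round(ce[i]),np.round(r[0],1),np.round(r[1],1),round(r[2],1),"z",np.round(np.percentile(q[:,2],[10,50,90])*1000,1))
rect(near&(Z>.030)&(Z<.050),"carton"); rect(near&(Z>.02)&(Z<.2),"all"); rect(near&(Z>.066)&(Z<.12),"offcut"); rect(near&(Z>.079),"top")
E
```

```text
time: 1.15
position: [0.4196, 0.1402, 0.2518]
tool_rot: [0.998, 0.063, -0.0, 0.0]
ft_force: [-0.1, -0.2, 0.2]
grip_width: 0.087
grip_force: 0.0
time: 1.48
position: [0.4199, 0.14, 0.2518]
tool_rot: [0.998, 0.066, -0.0, -0.0]
ft_force: [-0.4, -0.3, 0.8]
grip_width: 0.0868
grip_force: 0.0
[0.41995428 0.13998685 0.25177767] [ 9.97822090e-01  6.59626322e-02 -9.28057535e-05  7.60552490e-06]
carton 2693 [328. 121.] [477.2 140.4] [164.4  65.8] 8.3 z [40.2 41.4 42.4]
all 9214 [323. 111.] [477.4 140.5] [165.   65.8] 8.3 z [41.  74.1 88.8]
offcut 6516 [321. 107.] [482.5 143.8] [139.9  45. ] 7.7 z [73.3 74.8 89.2]
top 96252 [321. 319.] [429.9 141.8] [ 59.8 173.6] 6.8 z [341.8 358.6 376.1]
top 2034 [321.  76.] [520.7 149.6] [60.8 40. ] 11.0 z [83.9 88.7 90. ]
```

View pics/w1.png

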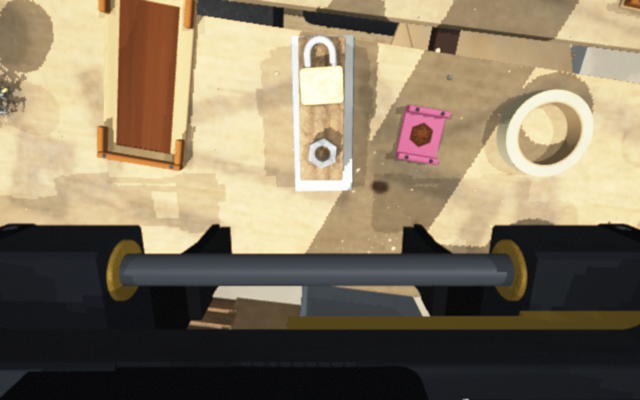

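The wrist view shows the padlock at (321,75) with its shackle pointing away (+x), the nut at (322,153) and the carton holder at left. Sizes match: carton 164x66 mm, offcut 140x45 mm, padlock 61x40 mm. The padlock body centre is near (507,147) mm at yaw 11°, so I'll go for it.

```bash
python3 -m handwheel '{"hand":[0.8,0.8,0.8,0.8,0.8,0.8,0.8,0.8,0.8,0.8,0.8,0.8],"translation":[[25,2,-10],[55,4,-30],[80,6,-55],[87,7,-80],[87,7,-100],[87,7,-118],[87,7,-132],[87,7,-142],[87,7,-149],[87,7,-153],[87,7,-155],[87,7,-155]],"turn":[[0,0,0.06],[0,0,0.06],[0,0,0.06],[0,0,0.06],[0,0,0.06],[0,0,0.06],[0,0,0.06],[0,0,0.06],[0,0,0.06],[0,0,0.06],[0,0,0.06],[0,0,0.06]]}' 20 && python3 -m handwheel '{"hand":[0.3,0.3,0.3,0.3,0.3,0.3,0.3,0.3,0.3,0.3],"translation":[[0,0,0],[0,0,0],[0,0,0],[0,0,0],[0,0,0],[0,0,0],[0,0,0],[0,0,0],[0,0,0],[0,0,0]],"turn":[[0,0,0],[0,0,0],[0,0,0],[0,0,0],[0,0,0],[0,0,0],[0,0,0],[0,0,0],[0,0,0],[0,0,0]]}' 20
python3 - <<'E'
from h import *
z=np.load("w1.npz"); ci=camera_info("wrist"); ci["world_from_camera"]=z["M"]; w=pts(z["d"],ci)
sub=w[135:172,300:345].reshape(-1,3); q=sub[(sub[:,2]>.0795)&(sub[:,2]<.1)]
r=cv2.minAreaRect((q[:,:2]*1000).astype(np.float32)); print("nut",r,np.percentile(q[:,2],[10,90]),len(q))
print(cv2.minEnclosingCircle((q[:,:2]*1000).astype(np.float32)))
# carton holder from this view
m=(np.abs(w[...,2]-.018)<.008)&(np.hypot(w[...,0]-.49,w[...,1]-.348)<.13)
q=w[m]; print("A",cv2.minAreaRect((q[:,:2]*1000).astype(np.float32)))
E
```

```text
time: 2.53
position: [0.5072, 0.1471, 0.097]
tool_rot: [0.995, 0.095, 0.0, 0.0]
ft_force: [1.0, 0.4, 0.2]
grip_width: 0.0696
grip_force: 0.0
time: 3.37
position: [0.507, 0.147, 0.0968]
tool_rot: [0.995, 0.095, -0.0, 0.0]
ft_force: [0.0, 0.6, -0.0]
grip_width: 0.0265
grip_force: 0.0
nut ((443.4531555175781, 137.64117431640625), (29.74649429321289, 26.395341873168945), 63.973594665527344) [0.08538035 0.08775408] 449
((443.3246765136719, 137.79660034179688), 15.041158676147461)
A ((486.25927734375, 349.0455322265625), (100.8228759765625, 190.08602905273438), 87.95254516601562)
```

The grip closed to 26 mm with no force, so the padlock isn't between the pads. I'll look.

Run:
```python
from h import *
p,d,ci=snap("wrist"); p2,d2,c2=snap("side"); 
save("w2.png",np.vstack([p[100:300],cv2.resize(p2[140:240,200:360],(640,400))[:300]])); np.savez("w2.npz",p=p,d=d,M=ci["world_from_camera"])
```

```text
(no output)
```

View pics/w2.png

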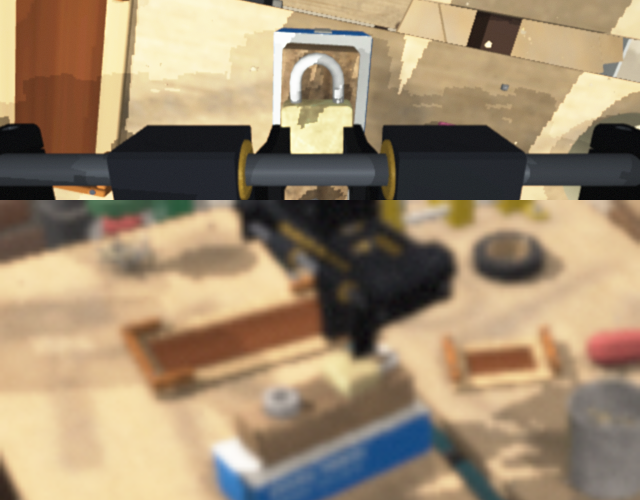

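The wrist view shows the fingers beside or above the brass body at about (290..355,230), but the view is ambiguous. I'll check with depth.

Run:
```python
from h import *
print(robot.get_obs()["grip_width"],robot.get_obs()["grip_force"])
z=np.load("w2.npz"); ci=camera_info("wrist"); ci["world_from_camera"]=z["M"]; w=pts(z["d"],ci); p=z["p"]
for v in(205,215,225,235,245):
    print(v,[(u,*np.round(w[v,u]*1000).astype(int),p[v,u].tolist()) for u in range(270,375,8)])
```

```text
0.026459915789240382 0.0
205 [(270, np.int64(489), np.int64(183), np.int64(-2), [222, 197, 152]), (278, np.int64(504), np.int64(174), np.int64(42), [250, 251, 250]), (286, np.int64(519), np.int64(167), np.int64(87), [147, 133, 92]), (294, np.int64(520), np.int64(163), np.int64(88), [172, 159, 110]), (302, np.int64(521), np.int64(158), np.int64(88), [148, 136, 95]), (310, np.int64(522), np.int64(154), np.int64(88), [159, 152, 107]), (318, np.int64(523), np.int64(149), np.int64(88), [144, 135, 93]), (326, np.int64(524), np.int64(145), np.int64(88), [145, 134, 93]), (334, np.int64(525), np.int64(141), np.int64(89), [161, 157, 109]), (342, np.int64(525), np.int64(136), np.int64(88), [161, 148, 102]), (350, np.int64(526), np.int64(132), np.int64(87), [137, 129, 91]), (358, np.int64(515), np.int64(119), np.int64(42), [196, 200, 193]), (366, np.int64(514), np.int64(113), np.int64(37), [120, 125, 133]), (374, np.int64(505), np.int64(98), np.int64(-2), [142, 124, 95])]
215 [(270, np.int64(480), np.int64(182), np.int64(-3), [239, 220, 172]), (278, np.int64(497), np.int64(173), np.int64(42), [2
[... 2965 characters left out ...]
int64(89), [252, 250, 211]), (302, np.int64(498), np.int64(154), np.int64(89), [250, 245, 197]), (310, np.int64(499), np.int64(150), np.int64(90), [249, 247, 200]), (318, np.int64(500), np.int64(145), np.int64(89), [246, 238, 183]), (326, np.int64(501), np.int64(141), np.int64(89), [242, 232, 174]), (334, np.int64(502), np.int64(136), np.int64(90), [246, 238, 184]), (342, np.int64(503), np.int64(132), np.int64(90), [213, 195, 138]), (350, np.int64(520), np.int64(135), np.int64(130), [18, 19, 18]), (358, np.int64(521), np.int64(132), np.int64(130), [13, 13, 17]), (366, np.int64(523), np.int64(129), np.int64(134), [11, 10, 13]), (374, np.int64(471), np.int64(90), np.int64(-1), [152, 132, 99])]
```

Run:
```python
from h import *
for f,t in(("w1.npz",(.42,.14,.2518)),("w2.npz",(.507,.147,.0968))):
    z=np.load(f); ci=camera_info("wrist"); ci["world_from_camera"]=z["M"]; w=pts(z["d"],ci); p=z["p"]
    m=(p.max(-1)<60)&(np.hypot(w[...,0]-t[0],w[...,1]-t[1])<.09)&(w[...,2]>.1)
    q=w[m]; i=np.argsort(q[:,2])[:60:12]; v=np.argwhere(m)[i]; print(f,np.c_[v[:,::-1],np.round(q[i]*1000)]); print(np.round(z["M"],4))
for n in("scene","side"):
    p,d,ci=snap(n); w=pts(d,ci); near=(abs(w[...,0]-.507)<.08)&(abs(w[...,1]-.147)<.08)&(p.max(-1)<60)&(w[...,2]>.085)
    q=w[near]; q=q[np.argsort(q[:,2])][:40:6]; print(n,np.round(q*1000))
```

```text
w1.npz [[406. 227. 436.  97. 261.]
 [407. 227. 436.  97. 263.]
 [229. 228. 424. 185. 263.]
 [230. 244. 416. 184. 264.]
 [230. 245. 415. 184. 264.]]
[[ 1.317e-01 -9.588e-01 -2.518e-01  4.892e-01]
 [-9.913e-01 -1.273e-01 -3.380e-02  1.496e-01]
 [ 4.000e-04  2.540e-01 -9.672e-01  4.236e-01]
 [ 0.000e+00  0.000e+00  0.000e+00  1.000e+00]]
w2.npz [[355. 225. 522. 131. 108.]
 [350. 228. 520. 133. 109.]
 [356. 225. 522. 130. 109.]
 [348. 229. 520. 134. 110.]
 [347. 229. 520. 134. 110.]]
[[ 1.893e-01 -9.498e-01 -2.492e-01  5.755e-01]
 [-9.819e-01 -1.830e-01 -4.850e-02  1.607e-01]
 [ 4.000e-04  2.539e-01 -9.672e-01  2.686e-01]
 [ 0.000e+00  0.000e+00  0.000e+00  1.000e+00]]
scene [[514. 132. 106.]
 [497. 159. 112.]
 [504. 162. 114.]
 [500. 129. 116.]
 [514. 127. 120.]
 [500. 125. 122.]
 [500. 161. 124.]]
side [[507. 162. 108.]
 [507. 160. 113.]
 [492. 165. 115.]
 [505. 127. 117.]
 [500. 160. 119.]
 [508. 126. 121.]
 [503. 158. 123.]]
```

All three cameras agree that the fingertips sit about 8 mm above the reported TCP, not 19 mm ahead of it, so the fingers closed above the padlock. I'll reopen, descend while straddling the body (safe under either assumption) and test with a gentle grip.

```bash
python3 -m handwheel '{"hand":[0.8,0.8,0.8,0.8,0.8,0.8,0.8,0.8,0.8,0.8,0.8,0.8],"translation":[[0,0,0],[0,0,0],[0,0,0],[0,0,0],[0,0,0],[0,0,0],[0,0,-4],[0,0,-9],[0,0,-14],[0,0,-19],[0,0,-22],[0,0,-23]],"turn":[[0,0,0],[0,0,0],[0,0,0],[0,0,0],[0,0,0],[0,0,0],[0,0,0],[0,0,0],[0,0,0],[0,0,0],[0,0,0],[0,0,0]]}' 6 && python3 -m handwheel '{"hand":[0.35,0.35,0.35,0.35,0.35,0.35,0.35,0.35],"translation":[[0,0,0],[0,0,0],[0,0,0],[0,0,0],[0,0,0],[0,0,0],[0,0,0],[0,0,0]],"turn":[[0,0,0],[0,0,0],[0,0,0],[0,0,0],[0,0,0],[0,0,0],[0,0,0],[0,0,0]]}' 6
python3 - <<'E'
from h import *
p,d,ci=snap("wrist"); w=pts(d,ci); save("w3.png",p[60:300,200:440])
t=robot.get_obs()["position"]
m=(p.max(-1)<60)&(np.hypot(w[...,0]-t[0],w[...,1]-t[1])<.09)&(w[...,2]>.05)
q=w[m]; i=np.argsort(q[:,2])[:60:12]; print(np.c_[np.argwhere(m)[i][:,::-1],np.round(q[i]*1000)])
E
```

```text
time: 4.57
position: [0.5064, 0.147, 0.0729]
tool_rot: [0.995, 0.095, -0.001, -0.0]
ft_force: [-0.6, -0.1, 0.5]
grip_width: 0.0693
grip_force: 0.0
time: 5.23
position: [0.5071, 0.147, 0.0741]
tool_rot: [0.995, 0.095, 0.0, 0.0]
ft_force: [-0.8, -0.4, 1.9]
grip_width: 0.0396
grip_force: 6.0
[[371. 224. 524. 123.  84.]
 [273. 228. 513. 171.  86.]
 [263. 225. 514. 176.  86.]
 [274. 228. 514. 170.  87.]
 [363. 229. 522. 127.  88.]]
```

Gripped: width 39.6 mm at 6 N, with the camera-measured tips at z≈84. So the real fingertips are about 9 mm above the reported TCP, and I'll use that. I'll lift and carry the padlock to look over holder B.

```bash
python3 -m handwheel '{"hand":[0.35,0.35,0.35,0.35,0.35,0.35,0.35,0.35,0.35,0.35,0.35,0.35],"translation":[[0,0,0],[0,0,0],[0,0,8],[0,0,20],[0,0,40],[0,0,65],[10,10,90],[30,25,110],[55,45,120],[75,60,120],[90,72,120],[93,75,120]],"turn":[[0,0,0],[0,0,0],[0,0,0],[0,0,0],[0,0,0],[0,0,0],[0,0,-0.09],[0,0,-0.18],[0,0,-0.27],[0,0,-0.36],[0,0,-0.45],[0,0,-0.54]]}' 20 && python3 -m handwheel '{"hand":[0.35,0.35,0.35,0.35],"translation":[[0,0,0],[0,0,0],[0,0,0],[0,0,0]],"turn":[[0,0,0],[0,0,0],[0,0,0],[0,0,0]]}'
cat > v.py <<'E'
import sys
from h import *
# v.py name cx cy rad zlo zhi : rect of wrist points in height band round (cx,cy) mm
p,d,ci=snap("wrist"); save(sys.argv[1]+".png",p); np.savez(sys.argv[1]+".npz",p=p,d=d,M=ci["world_from_camera"])
w=pts(d,ci)*1000; a=list(map(float,sys.argv[2:])); o=robot.get_obs(); print("tcp",np.round(o["position"]*1000,1),np.round(o["tool_rot"],3),"grip",o["grip_width"],o["grip_force"])
for cx,cy,r,lo,hi in zip(*[iter(a)]*5):
    m=(np.hypot(w[...,0]-cx,w[...,1]-cy)<r)&(w[...,2]>lo)&(w[...,2]<hi)
    m=cv2.morphologyEx(m.astype(np.uint8),cv2.MORPH_OPEN,np.ones((2,2)))>0
    q=w[m]; R=cv2.minAreaRect(q[:,:2].astype(np.float32)) if len(q)>4 else None
    if R:
        (x,y),(a1,b1),t=R; print(len(q),"c",round(x,1),round(y,1),"short/long",round(min(a1,b1),1),round(max(a1,b1),1),"long at deg",round((t if a1>b1 else t+90)-180*((t if a1>b1 else t+90)>90),1),"z",np.round(np.percentile(q[:,2],[5,50,95]),1))
E
python3 v.py w4 669 199 62 12 26
```

```text
time: 6.28
position: [0.6028, 0.224, 0.1946]
tool_rot: [0.984, -0.175, 0.002, -0.001]
ft_force: [0.7, 0.5, -1.5]
grip_width: 0.0397
grip_force: 20.0
time: 6.62
position: [0.599, 0.2215, 0.1937]
tool_rot: [0.985, -0.173, -0.001, 0.0]
ft_force: [0.1, -0.5, -1.5]
grip_width: 0.0396
grip_force: 20.0
tcp [599.2 221.5 193.8] [ 0.985 -0.173 -0.     0.   ] grip 0.03992902208966659 19.99931573867798
1149 c 670.1 199.4 short/long 65.5 97.1 long at deg -20.1 z [nan nan nan]
```

View pics/w4.png

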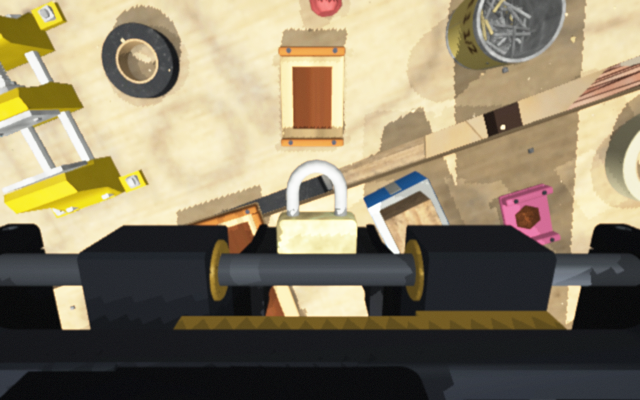

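The padlock hangs straight in the grip at (318,190). Holder B is at (313,95), centre (670,199) mm, -20°, size 65x97 mm. I'll check the shackle's reach from the TCP.

Run:
```python
from h import *
z=np.load("w4.npz"); ci=camera_info("wrist"); ci["world_from_camera"]=z["M"]; w=pts(z["d"],ci)*1000; p=z["p"]
s=w[155:232,270:365]; m=(s[...,2]>190)&(s[...,2]<225); q=s[m]-[599.2,221.5,193.8]
a=np.radians(-20); u=q[:,:2]@[np.cos(a),np.sin(a)]; v=q[:,:2]@[-np.sin(a),np.cos(a)]
print(len(q),np.percentile(u,[1,50,99,99.8]),np.percentile(v,[1,99]),np.percentile(q[:,2],[2,50,98]))
for lo in range(0,46,5):
    k=(u>=lo)&(u<lo+5); print(lo,k.sum(),np.round(np.percentile(v[k],[1,99]),1) if k.any() else"",np.round(np.median(q[k,2]),1) if k.any() else"")
```

```text
3215 [ 9.41554395 16.15125036 43.07707159 43.67235077] [-20.54122521  21.09718873] [ 3.66229713 10.64740478 15.80707063]
0 0  
5 150 [-22.9  23.6] 14.6
10 894 [-21.5  22.4] 14.7
15 749 [-17.6  18.1] 10.2
20 243 [-14.1  15.5] 10.1
25 252 [-14.1  15.7] 9.9
30 273 [-14.  15.] 10.0
35 400 [-11.8  13. ] 10.0
40 254 [-8.2  9.5] 9.8
45 0
```

```bash
python3 -m handwheel '{"hand":[0.35,0.35,0.35,0.35,0.35,0.35,0.35,0.35,0.35,0.35,0.35,0.35],"translation":[[20,-6,-10],[45,-14,-30],[57,-18,-55],[57,-18,-80],[57,-18,-105],[57,-18,-125],[57,-18,-142],[57,-18,-156],[57,-18,-166],[57,-18,-173],[57,-18,-178],[57,-18,-180]],"turn":[[0,0,0],[0,0,0],[0,0,0],[0,0,0],[0,0,0],[0,0,0],[0,0,0],[0,0,0],[0,0,0],[0,0,0],[0,0,0],[0,0,0]]}' && python3 -m handwheel '{"hand":[0.35,0.35,0.35,0.35,0.35,0.35],"translation":[[0,0,-1],[0,0,-2],[0,0,-3],[0,0,-4],[0,0,-4],[0,0,-4]],"turn":[[0,0,0],[0,0,0],[0,0,0],[0,0,0],[0,0,0],[0,0,0]]}'
```

```text
time: 7.67
position: [0.6571, 0.204, 0.0137]
tool_rot: [0.985, -0.174, 0.0, -0.0]
ft_force: [0.3, -0.1, -1.3]
grip_width: 0.0395
grip_force: 20.0
time: 8.17
position: [0.6571, 0.2041, 0.0101]
tool_rot: [0.985, -0.174, 0.0, -0.0]
ft_force: [-0.7, -0.3, -1.5]
grip_width: 0.0395
grip_force: 20.0
```

```bash
python3 -m handwheel '{"hand":[0.35,0.35,0.35,0.35],"translation":[[0,0,-1],[0,0,-2],[0,0,-2.5],[0,0,-2.5]],"turn":[[0,0,0],[0,0,0],[0,0,0],[0,0,0]]}'
```

```text
time: 8.5
position: [0.6568, 0.204, 0.0071]
tool_rot: [0.985, -0.174, -0.0, 0.0]
ft_force: [0.4, -0.4, -0.4]
grip_width: 0.0394
grip_force: 20.0
```

```bash
python3 -m handwheel '{"hand":[0.65,0.65,0.65,0.65,0.65,0.65,0.65,0.65,0.65,0.65,0.65,0.65],"translation":[[0,0,0],[0,0,0],[0,0,0],[0,0,0],[0,0,5],[0,0,15],[0,0,35],[0,0,65],[0,0,100],[-10,-3,135],[-30,-9,165],[-55,-15,190]],"turn":[[0,0,0],[0,0,0],[0,0,0],[0,0,0],[0,0,0],[0,0,0],[0,0,0],[0,0,0],[0,0,0],[0,0,0],[0,0,0.1],[0,0,0.2]]}' && python3 v.py w5 670 199 60 17 40 && python3 -m handwheel '{"hand":[0.65,0.65,0.65,0.65,0.65,0.65,0.65,0.65,0.65,0.65],"translation":[[-30,-8,0],[-65,-18,0],[-100,-28,0],[-135,-38,0],[-165,-48,0],[-185,-54,0],[-202,-57,0],[-202,-57,0],[-202,-57,0],[-202,-57,0]],"turn":[[0,0,0.1],[0,0,0.2],[0,0,0.24],[0,0,0.24],[0,0,0.24],[0,0,0.24],[0,0,0.24],[0,0,0.24],[0,0,0.24],[0,0,0.24]]}' && python3 v.py w6 443 138 20 79.5 95 482 144 85 66 79.5
```

```text
time: 9.5
position: [0.6039, 0.189, 0.2013]
tool_rot: [0.997, -0.072, 0.003, -0.001]
ft_force: [0.2, 1.4, 0.5]
grip_width: 0.0563
grip_force: 0.0
tcp [599.4 188.7 205.7] [ 0.998 -0.07   0.003 -0.   ] grip 0.056780161592912534 0.0
1330 c 672.1 204.4 short/long 52.9 91.3 long at deg -21.9 z [nan nan nan]
time: 10.38
position: [0.4021, 0.1322, 0.1982]
tool_rot: [0.999, 0.045, 0.002, -0.0]
ft_force: [0.5, -0.2, -0.3]
grip_width: 0.0564
grip_force: 0.0
tcp [402.3 132.2 198. ] [ 0.999  0.045  0.002 -0.   ] grip 0.05675908495393024 0.0
624 c 441.1 137.6 short/long 18.8 28.2 long at deg 33.4 z [nan nan nan]
8810 c 481.8 142.3 short/long 47.3 153.5 long at deg 7.5 z [nan nan nan]
```

View pics/w5.png

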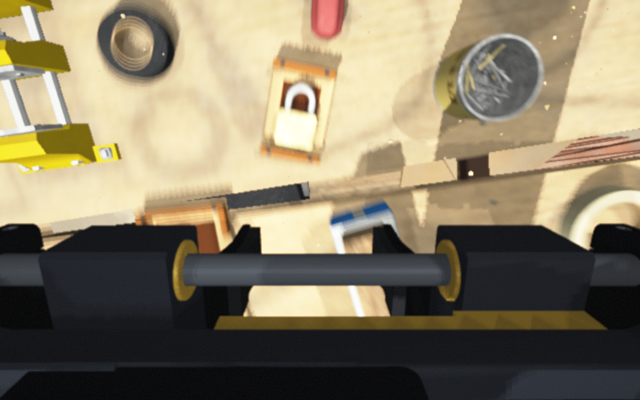

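The padlock lies centred in holder B at (300,110). Next is the nut, at about (443,138) mm.

```bash
python3 -m handwheel '{"hand":[0.6,0.6,0.6,0.6,0.6,0.6,0.6,0.6,0.6,0.6,0.6,0.6],"translation":[[15,2,-10],[33,4,-30],[41,5,-50],[41,5,-70],[41,5,-88],[41,5,-102],[41,5,-112],[41,5,-119],[41,5,-124],[41,5,-126],[41,5,-127],[41,5,-127]],"turn":[[0,0,0],[0,0,0],[0,0,0],[0,0,0],[0,0,0],[0,0,0],[0,0,0],[0,0,0],[0,0,0],[0,0,0],[0,0,0],[0,0,0]]}' 10 && python3 -m handwheel '{"hand":[0.2,0.2,0.2,0.2,0.2,0.2,0.2,0.2,0.2],"translation":[[0,0,0],[0,0,0],[0,0,0],[0,0,0],[0,0,0],[0,0,0],[0,0,0],[0,0,0],[0,0,0]],"turn":[[0,0,0],[0,0,0],[0,0,0],[0,0,0],[0,0,0],[0,0,0],[0,0,0],[0,0,0],[0,0,0]]}' 10
```

```text
time: 11.43
position: [0.4415, 0.1371, 0.0705]
tool_rot: [0.999, 0.045, 0.0, -0.0]
ft_force: [0.1, 0.5, 0.2]
grip_width: 0.0526
grip_force: 0.0
time: 12.18
position: [0.4411, 0.137, 0.0705]
tool_rot: [0.999, 0.045, 0.0, 0.0]
ft_force: [-0.1, 0.1, 3.3]
grip_width: 0.0261
grip_force: 10.0
```

Nut gripped at 26.1 mm. I'll carry it to view holder C.

```bash
python3 -m handwheel '{"hand":[0.2,0.2,0.2,0.2,0.2,0.2,0.2,0.2,0.2,0.2,0.2,0.2],"translation":[[0,0,5],[0,0,20],[0,0,45],[0,0,75],[5,-10,105],[15,-35,125],[30,-68,130],[46,-103,130],[62,-138,130],[78,-173,130],[94,-208,130],[110,-243,130]],"turn":[[0,0,0],[0,0,0],[0,0,0],[0,0,0],[0,0,-0.14],[0,0,-0.14],[0,0,-0.14],[0,0,-0.14],[0,0,-0.14],[0,0,-0.14],[0,0,-0.14],[0,0,-0.14]]}' 12 && python3 -m handwheel '{"hand":[0.2,0.2,0.2,0.2,0.2,0.2,0.2,0.2,0.2],"translation":[[12,-30,0],[24,-58,0],[34,-78,0],[39,-91,0],[39,-91,0],[39,-91,0],[39,-91,0],[39,-91,0],[39,-91,0]],"turn":[[0,0,0],[0,0,0],[0,0,0],[0,0,0],[0,0,0],[0,0,0],[0,0,0],[0,0,0],[0,0,0]]}' && python3 v.py w7 666 -197 46 12 26
python3 - <<'E'
from h import *
z=np.load("w7.npz"); ci=camera_info("wrist"); ci["world_from_camera"]=z["M"]; w=pts(z["d"],ci)*1000
t=robot.get_obs()["position"]*1000; s=w[150:262,270:365]; m=(s[...,2]>t[2]-8)&(s[...,2]<t[2]+22)&(z["p"][150:262,270:365].max(-1)>70); q=s[m]-t
print(len(q),np.round(np.percentile(q,[1,99],axis=0),1))
E
```

```text
time: 13.18
position: [0.551, -0.1077, 0.2004]
tool_rot: [1.0, -0.025, -0.0, -0.0]
ft_force: [0.9, 0.5, -0.7]
grip_width: 0.0258
grip_force: 12.0
time: 13.93
position: [0.5894, -0.1953, 0.2005]
tool_rot: [1.0, -0.024, -0.0, -0.0]
ft_force: [0.3, 0.2, -0.6]
grip_width: 0.0259
grip_force: 12.0
tcp [ 589.6 -195.6  200.6] [ 1.    -0.024 -0.    -0.   ] grip 0.025851501349697867 11.999599587416014
814 c 667.5 -199.7 short/long 49.6 65.5 long at deg -3.7 z [nan nan nan]
1521 [[ -5.7 -20.    3.8]
 [ 16.7  16.   17.7]]
```

View pics/w7.png

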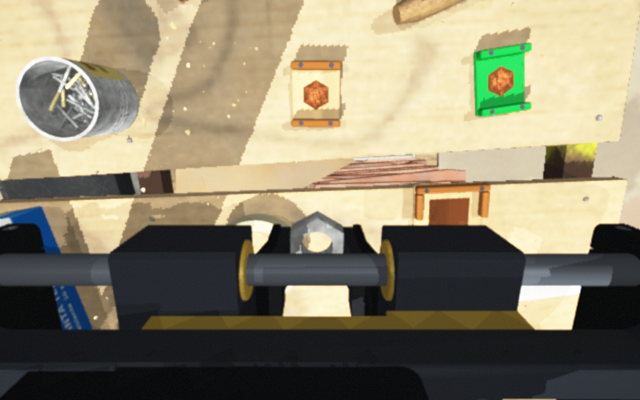

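The nut is in the grip at (317,235), its centre about 2 mm ahead of the TCP. The wooden holder C with the hexagon is at (316,94), centre (667.5,-199.7) mm, and the green decoy is at (501,80). I'll lower it.

```bash
python3 -m handwheel '{"hand":[0.2,0.2,0.2,0.2,0.2,0.2,0.2,0.2,0.2,0.2,0.2,0.2],"translation":[[25,-1,-10],[55,-3,-35],[76,-4,-65],[76,-4,-95],[76,-4,-120],[76,-4,-142],[76,-4,-158],[76,-4,-171],[76,-4,-180],[76,-4,-187],[76,-4,-191],[76,-4,-193]],"turn":[[0,0,0],[0,0,0],[0,0,0],[0,0,0],[0,0,0],[0,0,0],[0,0,0],[0,0,0],[0,0,0],[0,0,0],[0,0,0],[0,0,0]]}' && python3 -m handwheel '{"hand":[0.2,0.2,0.2,0.2,0.2,0.2],"translation":[[0,0,-1],[0,0,-2],[0,0,-3],[0,0,-4],[0,0,-4],[0,0,-4]],"turn":[[0,0,0],[0,0,0],[0,0,0],[0,0,0],[0,0,0],[0,0,0]]}'
```

```text
time: 14.98
position: [0.6663, -0.201, 0.0075]
tool_rot: [1.0, -0.025, 0.0, 0.0]
ft_force: [-0.2, -0.2, -0.5]
grip_width: 0.026
grip_force: 12.0
time: 15.48
position: [0.6661, -0.201, 0.0036]
tool_rot: [1.0, -0.025, 0.0, 0.0]
ft_force: [0.1, 0.6, 0.0]
grip_width: 0.0262
grip_force: 12.0
```

```bash
python3 -m handwheel '{"hand":[0.2,0.2,0.55,0.55,0.55,0.55,0.55,0.55,0.55,0.55,0.55,0.55],"translation":[[0,0,-1],[0,0,-1.5],[0,0,-1.5],[0,0,-1.5],[0,0,-1.5],[0,0,-1.5],[0,0,5],[0,0,18],[0,0,45],[0,0,80],[0,0,115],[-10,0,145]],"turn":[[0,0,0],[0,0,0],[0,0,0],[0,0,0],[0,0,0],[0,0,0],[0,0,0],[0,0,0],[0,0,0],[0,0,0],[0,0,0],[0,0,0]]}' && python3 -m handwheel '{"hand":[0.7,0.7,0.7,0.7,0.7,0.7],"translation":[[-25,1,20],[-50,3,40],[-65,5,50],[-65,5,50],[-65,5,50],[-65,5,50]],"turn":[[0,0,0],[0,0,0],[0,0,0],[0,0,0],[0,0,0],[0,0,0]]}' && python3 v.py w8 667.5 -199.7 46 12 17.4 667.5 -199.7 17 15 26
python3 - <<'E'
import cv2; p=cv2.imread("pics/w8.png"); cv2.imwrite("pics/w8c.png",cv2.resize(p[40:160,230:410],None,fx=3,fy=3))
E
```

```text
time: 16.48
position: [0.6584, -0.2016, 0.1524]
tool_rot: [1.0, -0.024, 0.003, 0.001]
ft_force: [-0.2, -0.4, 0.0]
grip_width: 0.0477
grip_force: 0.0
time: 16.98
position: [0.5917, -0.1962, 0.1988]
tool_rot: [1.0, -0.025, 0.001, 0.0]
ft_force: [-0.1, -0.8, -0.9]
grip_width: 0.0607
grip_force: 0.0
tcp [ 591.6 -196.1  198.1] [ 1.    -0.025  0.     0.   ] grip 0.06074543365816514 0.0
558 c 667.2 -199.6 short/long 51.0 65.0 long at deg -2.7 z [nan nan nan]
407 c 667.2 -201.9 short/long 26.0 29.1 long at deg -3.3 z [nan nan nan]
```

View pics/w8c.png

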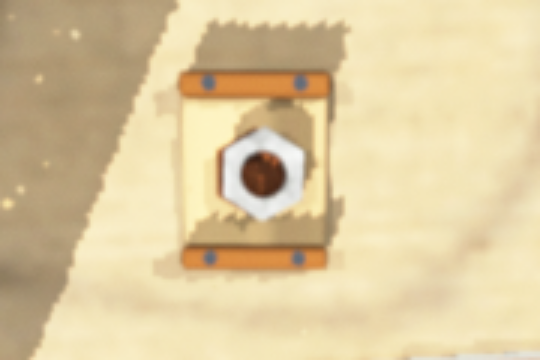

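The nut lies on the hexagon within 2 mm. Next, the offcut.

```bash
python3 -m handwheel '{"hand":[0.75,0.75,0.75,0.75,0.75,0.75,0.75,0.75,0.75,0.75,0.75,0.75],"translation":[[-8,15,10],[-24,46,30],[-41,80,50],[-58,114,52],[-75,148,52],[-92,182,52],[-109,216,52],[-126,250,52],[-143,284,52],[-157,312,52],[-166,328,52],[-170,336,52]],"turn":[[0,0,0.09],[0,0,0.18],[0,0,0.18],[0,0,0.18],[0,0,0.18],[0,0,0.18],[0,0,0.18],[0,0,0.18],[0,0,0.18],[0,0,0.18],[0,0,0.18],[0,0,0.18]]}' && python3 -m handwheel '{"hand":[0.75,0.75,0.75,0.75],"translation":[[0,0,0],[0,0,0],[0,0,0],[0,0,0]],"turn":[[0,0,0],[0,0,0],[0,0,0],[0,0,0]]}' && python3 v.py w9 480 142 85 66 85 480 142 100 30 85 670 199 60 17 40
```

```text
time: 18.03
position: [0.4196, 0.1423, 0.2496]
tool_rot: [0.998, 0.067, -0.001, -0.0]
ft_force: [0.4, 0.6, -0.2]
grip_width: 0.0651
grip_force: 0.0
time: 18.37
position: [0.4221, 0.1391, 0.2502]
tool_rot: [0.998, 0.065, 0.0, 0.0]
ft_force: [-0.2, -0.7, -0.2]
grip_width: 0.0652
grip_force: 0.0
tcp [421.9 139.1 250.2] [0.998 0.064 0.    0.   ] grip 0.06512854397985787 0.0
6514 c 480.3 141.3 short/long 47.0 151.5 long at deg 7.7 z [nan nan nan]
9247 c 530.5 151.5 short/long 71.9 295.3 long at deg -16.4 z [nan nan nan]
```

```bash
cat > r.py <<'E'
import sys
from h import *
f=sys.argv[1]; z=np.load(f+".npz"); ci=camera_info("wrist"); ci["world_from_camera"]=z["M"]; w=pts(z["d"],ci)*1000
for cx,cy,r,lo,hi in zip(*[iter(map(float,sys.argv[2:]))]*5):
    m=(np.hypot(w[...,0]-cx,w[...,1]-cy)<r)&(w[...,2]>lo)&(w[...,2]<hi)
    m=cv2.morphologyEx(m.astype(np.uint8),cv2.MORPH_OPEN,np.ones((3,3))); n,L,st,ce=cv2.connectedComponentsWithStats(m); i=1+np.argmax(st[1:,4]); q=w[L==i]
    (x,y),(a,b),t=cv2.minAreaRect(q[:,:2].astype(np.float32)); t=t if a>b else t-90
    print(len(q),np.round(ce[i]),"c",round(x,1),round(y,1),"size",round(min(a,b),1),round(max(a,b),1),"long deg",round(t,1),"z",np.round(np.percentile(q[:,2],[5,50,95]),1))
E
python3 r.py w9 480 142 90 66 85 480 142 110 30 85 670 199 60 17 40
```

```text
6508 [320. 109.] c 482.7 143.7 size 45.1 139.7 long deg 7.7 z [72.8 74.1 75.4]
9237 [322. 113.] c 477.2 140.5 size 65.7 165.6 long deg 8.4 z [40.6 73.7 75.3]Traceback (most recent call last):
  File "r.py", line 6, in <module>
    m=cv2.morphologyEx(m.astype(np.uint8),cv2.MORPH_OPEN,np.ones((3,3))); n,L,st,ce=cv2.connectedComponentsWithStats(m); i=1+np.argmax(st[1:,4]); q=w[L==i]
                                                                                                                             ~~~~~~~~~^^^^^^^^^^
    return _wrapfunc(a, 'argmax', axis=axis, out=out, **kwds)
    return bound(*args, **kwds)
ValueError: attempt to get argmax of an empty sequence
```

```bash
python3 -m handwheel '{"hand":[0.75,0.75,0.75,0.75,0.75,0.75,0.75,0.75,0.75,0.75,0.75,0.75],"translation":[[20,1,-10],[45,3,-40],[61,4.5,-75],[61,4.5,-105],[61,4.5,-132],[61,4.5,-154],[61,4.5,-172],[61,4.5,-186],[61,4.5,-197],[61,4.5,-203],[61,4.5,-207],[61,4.5,-208]],"turn":[[0,0,0],[0,0,0],[0,0,0],[0,0,0],[0,0,0],[0,0,0],[0,0,0],[0,0,0],[0,0,0],[0,0,0],[0,0,0],[0,0,0]]}' 20 && python3 -m handwheel '{"hand":[0.4,0.4,0.4,0.4,0.4,0.4,0.4,0.4],"translation":[[0,0,0],[0,0,0],[0,0,0],[0,0,0],[0,0,0],[0,0,0],[0,0,0],[0,0,0]],"turn":[[0,0,0],[0,0,0],[0,0,0],[0,0,0],[0,0,0],[0,0,0],[0,0,0],[0,0,0]]}' 20
```

```text
time: 19.42
position: [0.4822, 0.144, 0.0419]
tool_rot: [0.998, 0.065, -0.0, 0.0]
ft_force: [-0.3, -0.4, 0.1]
grip_width: 0.0655
grip_force: 0.0
time: 20.08
position: [0.4824, 0.1445, 0.0429]
tool_rot: [0.998, 0.065, 0.001, 0.0]
ft_force: [-0.4, -1.2, 6.0]
grip_width: 0.0453
grip_force: 20.0
```

Offcut gripped at 45.3 mm. I'll lift and swing to view holder D from beside it.

```bash
python3 -m handwheel '{"hand":[0.4,0.4,0.4,0.4,0.4,0.4,0.4,0.4,0.4,0.4,0.4,0.4],"translation":[[0,0,3],[0,0,10],[0,0,25],[0,0,50],[0,0,80],[0,0,115],[-4,-15,150],[-12,-45,180],[-20,-80,197],[-28,-116,197],[-36,-152,197],[-44,-188,197]],"turn":[[0,0,0],[0,0,0],[0,0,0],[0,0,0],[0,0,0],[0,0,0],[0,0,-0.13],[0,0,-0.13],[0,0,-0.13],[0,0,-0.13],[0,0,-0.13],[0,0,-0.13]]}' 25 && python3 -m handwheel '{"hand":[0.4,0.4,0.4,0.4,0.4,0.4,0.4,0.4,0.4,0.4,0.4],"translation":[[-8,-35,0],[-16,-70,0],[-24,-105,0],[-31,-133,0],[-36,-150,0],[-38,-156,0],[-38,-156,0],[-38,-156,0],[-38,-156,0],[-38,-156,0],[-38,-156,0]],"turn":[[0,0,0],[0,0,0],[0,0,0],[0,0,0],[0,0,0],[0,0,0],[0,0,0],[0,0,0],[0,0,0],[0,0,0],[0,0,0]]}' && python3 v.py w10 && python3 r.py w10 480 -341 115 3.5 28 480 -341 115 13 28 430 -200 90 225 275
```

```text
time: 21.08
position: [0.4371, -0.0445, 0.2402]
tool_rot: [1.0, 0.001, 0.001, 0.0]
ft_force: [-0.4, 0.7, -0.8]
grip_width: 0.0447
grip_force: 25.0
time: 22.0
position: [0.4001, -0.1982, 0.2394]
tool_rot: [1.0, 0.001, -0.0, -0.0]
ft_force: [-0.5, -0.3, -1.1]
grip_width: 0.0451
grip_force: 25.0
tcp [ 400.2 -198.5  239.4] [ 1.     0.001 -0.    -0.   ] grip 0.0446322930390415 24.999011550498835
11125 [444.  87.] c 481.6 -341.2 size 79.6 173.1 long deg 0.0 z [ 4.   5.5 17.1]
1152 [453.  20.] c 549.2 -341.2 size 38.0 79.7 long deg 89.6 z [14.7 16.6 18.2]
16352 [316. 180.] c 437.6 -197.9 size 62.9 64.0 long deg 0.1 z [269.1 270.5 271.6]
```

View pics/w10.png

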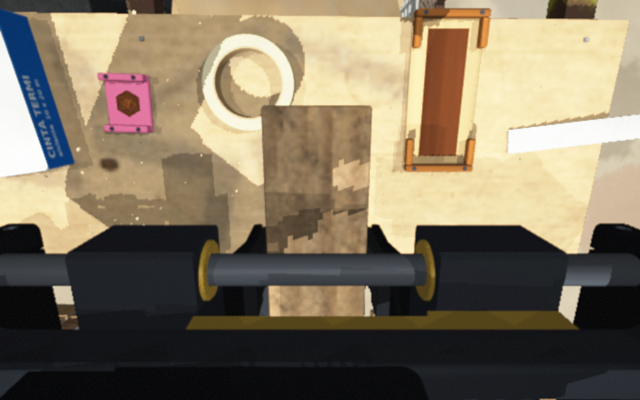

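Holder D is at (447,90), centre (481.6,-341.2) mm, 0°, 79.6x173 mm. The offcut sits square in the grip with its front edge 69.4 mm ahead of the TCP. I'll lower it.

```bash
python3 -m handwheel '{"hand":[0.4,0.4,0.4,0.4,0.4,0.4,0.4,0.4,0.4,0.4,0.4,0.4],"translation":[[15,-25,0],[33,-57,-10],[52,-90,-30],[68,-118,-55],[78,-136,-85],[82,-143,-115],[82,-143,-145],[82,-143,-170],[82,-143,-190],[82,-143,-206],[82,-143,-218],[82,-143,-224]],"turn":[[0,0,0],[0,0,0],[0,0,0],[0,0,0],[0,0,0],[0,0,0],[0,0,0],[0,0,0],[0,0,0],[0,0,0],[0,0,0],[0,0,0]]}' && python3 -m handwheel '{"hand":[0.4,0.4,0.4,0.4,0.4,0.4,0.4,0.4],"translation":[[0,0,-1],[0,0,-3],[0,0,-5],[0,0,-6],[0,0,-7],[0,0,-7.5],[0,0,-7.5],[0,0,-7.5]],"turn":[[0,0,0],[0,0,0],[0,0,0],[0,0,0],[0,0,0],[0,0,0],[0,0,0],[0,0,0]]}'
```

```text
time: 23.05
position: [0.4816, -0.3414, 0.0136]
tool_rot: [1.0, 0.001, -0.001, -0.001]
ft_force: [-0.0, 0.1, -2.6]
grip_width: 0.0447
grip_force: 25.0
time: 23.72
position: [0.4821, -0.3426, 0.0081]
tool_rot: [1.0, 0.0, 0.0, 0.0]
ft_force: [-0.5, 0.3, -0.9]
grip_width: 0.0448
grip_force: 25.0
```

```bash
python3 -m handwheel '{"hand":[0.4,0.4,0.7,0.7,0.7,0.7,0.7,0.7,0.7,0.7,0.7,0.7],"translation":[[0,0,-1],[0,0,-1],[0,0,-1],[0,0,-1],[0,0,-1],[0,0,-1],[0,0,4],[0,0,15],[0,0,40],[0,0,75],[0,0,115],[-5,10,150]],"turn":[[0,0,0],[0,0,0],[0,0,0],[0,0,0],[0,0,0],[0,0,0],[0,0,0],[0,0,0],[0,0,0],[0,0,0],[0,0,0],[0,0,0]]}' && python3 -m handwheel '{"hand":[1,1,1,1,1,1,1,1,1],"translation":[[-20,30,35],[-40,65,70],[-60,100,84],[-72,125,84],[-77,133,84],[-77,133,84],[-77,133,84],[-77,133,84],[-77,133,84]],"turn":[[0,0,0],[0,0,0],[0,0,0],[0,0,0],[0,0,0],[0,0,0],[0,0,0],[0,0,0],[0,0,0]]}' && python3 v.py w11 && python3 r.py w11 481 -341 115 3.5 20 481 -341 85 28 60
```

```text
time: 24.72
position: [0.4783, -0.3346, 0.1611]
tool_rot: [1.0, 0.0, 0.002, 0.002]
ft_force: [0.7, -0.5, 1.0]
grip_width: 0.0609
grip_force: 0.0
time: 25.47
position: [0.4009, -0.2009, 0.242]
tool_rot: [1.0, 0.0, 0.0, 0.001]
ft_force: [0.9, -0.2, -0.2]
grip_width: 0.0869
grip_force: 0.0
tcp [ 400.8 -200.8  241.7] [ 1. -0.  0.  0.] grip 0.08695579460492488 0.0
4596 [429.  88.] c 480.6 -341.2 size 79.5 173.7 long deg -0.0 z [ 4.1 11.  17.9]
6056 [449.  89.] c 482.1 -342.0 size 45.5 138.8 long deg 0.2 z [34.9 36.9 38.2]
```

The offcut lies within 2 mm, flat (top at z=38). Next, the carton.

```bash
python3 -m handwheel '{"hand":[1,1,1,1,1,1,1,1,1,1,1,1],"translation":[[1,15,8],[3,45,8],[5,80,8],[7,115,8],[9,150,8],[11,185,8],[13,220,8],[15,255,8],[17,290,8],[18,318,8],[19,334,8],[19,341,8]],"turn":[[0,0,0.1],[0,0,0.146],[0,0,0.146],[0,0,0.146],[0,0,0.146],[0,0,0.146],[0,0,0.146],[0,0,0.146],[0,0,0.146],[0,0,0.146],[0,0,0.146],[0,0,0.146]]}' && python3 -m handwheel '{"hand":[1,1,1,1],"translation":[[0,0,0],[0,0,0],[0,0,0],[0,0,0]],"turn":[[0,0,0],[0,0,0],[0,0,0],[0,0,0]]}' && python3 v.py w12 && python3 r.py w12 477 140 110 30 60 488 348 125 3.5 28
```

```text
time: 26.52
position: [0.4198, 0.1434, 0.2494]
tool_rot: [0.997, 0.075, -0.0, -0.0]
ft_force: [0.8, -0.1, -0.3]
grip_width: 0.0869
grip_force: 0.0
time: 26.85
position: [0.4192, 0.1404, 0.2497]
tool_rot: [0.997, 0.072, -0.0, 0.0]
ft_force: [0.2, -0.2, -0.8]
grip_width: 0.087
grip_force: 0.0
tcp [419.2 140.5 249.8] [ 0.997  0.072 -0.     0.   ] grip 0.08735400442512707 0.0
9298 [324. 110.] c 477.4 140.5 size 65.7 165.4 long deg 8.4 z [40.1 41.5 42.8]
13671 [146.  80.] c 485.6 349.5 size 100.8 188.9 long deg -2.4 z [ 3.9  5.3 16.3]
```

```bash
python3 -m handwheel '{"hand":[1,1,1,1,1,1,1,1,1,1,1,1],"translation":[[20,0,-10],[45,0,-40],[58,0,-78],[58,0,-115],[58,0,-148],[58,0,-175],[58,0,-196],[58,0,-212],[58,0,-225],[58,0,-234],[58,0,-239],[58,0,-242]],"turn":[[0,0,0],[0,0,0],[0,0,0],[0,0,0],[0,0,0],[0,0,0],[0,0,0],[0,0,0],[0,0,0],[0,0,0],[0,0,0],[0,0,0]]}' 25 && python3 -m handwheel '{"hand":[0.65,0.65,0.65,0.65,0.65,0.65,0.65,0.65],"translation":[[0,0,0],[0,0,0],[0,0,0],[0,0,0],[0,0,0],[0,0,0],[0,0,0],[0,0,0]],"turn":[[0,0,0],[0,0,0],[0,0,0],[0,0,0],[0,0,0],[0,0,0],[0,0,0],[0,0,0]]}' 25
```

```text
time: 27.9
position: [0.4772, 0.1411, 0.0074]
tool_rot: [0.997, 0.073, -0.0, 0.0]
ft_force: [-0.4, -0.1, -0.6]
grip_width: 0.0866
grip_force: 0.0
time: 28.57
position: [0.4775, 0.1415, 0.0085]
tool_rot: [0.997, 0.073, 0.001, 0.0]
ft_force: [0.5, -1.0, 6.4]
grip_width: 0.0651
grip_force: 25.0
```

```bash
python3 -m handwheel '{"hand":[0.65,0.65,0.65,0.65,0.65,0.65,0.65,0.65,0.65,0.65,0.65,0.65],"translation":[[0,0,3],[0,0,10],[0,0,25],[0,0,50],[0,0,85],[-5,10,120],[-10,20,155],[-20,35,190],[-30,50,215],[-37,59,232],[-37,59,235],[-37,59,235]],"turn":[[0,0,0],[0,0,0],[0,0,0],[0,0,0],[0,0,0],[0,0,-0.1],[0,0,-0.19],[0,0,-0.19],[0,0,-0.19],[0,0,-0.19],[0,0,-0.19],[0,0,-0.19]]}' 30 && python3 -m handwheel '{"hand":[0.65,0.65,0.65,0.65,0.65],"translation":[[0,0,0],[0,0,0],[0,0,0],[0,0,0],[0,0,0]],"turn":[[0,0,0],[0,0,0],[0,0,0],[0,0,0],[0,0,0]]}' && python3 v.py w13 && python3 r.py w13 490 348 125 3.5 28 490 200 90 225 300
```

```text
time: 29.57
position: [0.44, 0.2008, 0.2438]
tool_rot: [1.0, -0.021, 0.001, -0.0]
ft_force: [0.9, 0.1, -2.0]
grip_width: 0.0646
grip_force: 30.0
time: 29.98
position: [0.4399, 0.2, 0.2419]
tool_rot: [1.0, -0.022, -0.001, 0.0]
ft_force: [-0.5, -0.2, -2.2]
grip_width: 0.065
grip_force: 30.0
tcp [439.9 200.2 242.1] [ 1.    -0.022 -0.001  0.   ] grip 0.0648905760943198 29.999938337132335
14768 [186. 119.] c 491.3 349.2 size 100.3 199.0 long deg -2.3 z [ 3.9  5.3 16.9]
29193 [317. 164.] c 484.1 198.4 size 76.0 86.3 long deg 87.2 z [273.4 274.7 275.8]
```

View pics/w13.png

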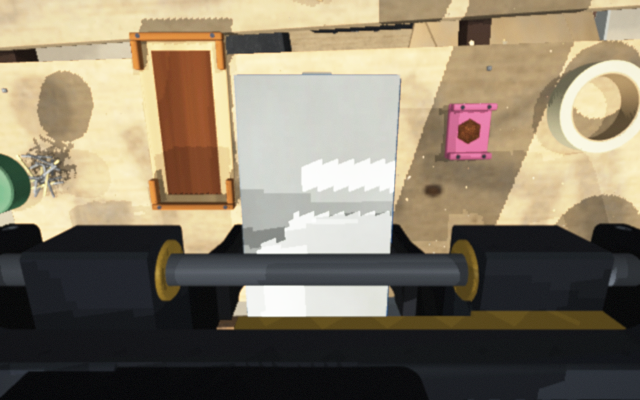

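Holder A is at (187,120), centre (491.3,349.2) mm, -2.3°, 100x199 mm. The carton is level and square in the grip. I'll lower it.

```bash
python3 -m handwheel '{"hand":[0.65,0.65,0.65,0.65,0.65,0.65,0.65,0.65,0.65,0.65,0.65,0.65],"translation":[[12,35,0],[24,70,-5],[36,105,-20],[46,134,-45],[51,149,-75],[51,149,-108],[51,149,-138],[51,149,-164],[51,149,-185],[51,149,-201],[51,149,-211],[51,149,-217]],"turn":[[0,0,0],[0,0,0],[0,0,0],[0,0,0],[0,0,0],[0,0,0],[0,0,0],[0,0,0],[0,0,0],[0,0,0],[0,0,0],[0,0,0]]}' && python3 -m handwheel '{"hand":[0.65,0.65,0.65,0.65,0.65,0.65,0.65,0.65],"translation":[[0,0,-2],[0,0,-4],[0,0,-6],[0,0,-7],[0,0,-8],[0,0,-8],[0,0,-8],[0,0,-8]],"turn":[[0,0,0],[0,0,0],[0,0,0],[0,0,0],[0,0,0],[0,0,0],[0,0,0],[0,0,0]]}'
```

```text
time: 31.03
position: [0.4904, 0.3491, 0.024]
tool_rot: [1.0, -0.022, -0.001, 0.001]
ft_force: [0.2, 0.3, -2.5]
grip_width: 0.065
grip_force: 30.0
time: 31.7
position: [0.4912, 0.3496, 0.0182]
tool_rot: [1.0, -0.022, 0.0, -0.0]
ft_force: [0.1, 0.3, -2.3]
grip_width: 0.0648
grip_force: 30.0
```

```bash
python3 -m handwheel '{"hand":[0.65,0.65,0.65,0.65,0.65],"translation":[[0,0,-0.7],[0,0,-1.4],[0,0,-2],[0,0,-2],[0,0,-2]],"turn":[[0,0,0],[0,0,0],[0,0,0],[0,0,0],[0,0,0]]}'
```

```text
time: 32.12
position: [0.4909, 0.3495, 0.0157]
tool_rot: [1.0, -0.022, -0.0, 0.0]
ft_force: [0.3, 0.5, -2.6]
grip_width: 0.0648
grip_force: 30.0
```

```bash
python3 -m handwheel '{"hand":[0.65,0.65,0.65,0.65,0.65],"translation":[[0,0,-0.5],[0,0,-1],[0,0,-1.5],[0,0,-1.5],[0,0,-1.5]],"turn":[[0,0,0],[0,0,0],[0,0,0],[0,0,0],[0,0,0]]}'
```

```text
time: 32.53
position: [0.491, 0.3495, 0.0145]
tool_rot: [1.0, -0.022, 0.0, -0.0]
ft_force: [-0.4, -0.3, 0.2]
grip_width: 0.065
grip_force: 30.0
```

Contact, and the weight is off the gripper. I'll release, lift and check with all views.

```bash
python3 -m handwheel '{"hand":[1,1,1,1,1,1,1,1,1,1,1,1],"translation":[[0,0,0],[0,0,0],[0,0,0],[0,0,0],[0,0,0],[0,0,5],[0,0,15],[0,0,40],[0,0,75],[0,0,115],[0,0,150],[0,-10,185]],"turn":[[0,0,0],[0,0,0],[0,0,0],[0,0,0],[0,0,0],[0,0,0],[0,0,0],[0,0,0],[0,0,0],[0,0,0],[0,0,0],[0,0,0]]}' && python3 -m handwheel '{"hand":[1,1,1,1,1,1,1,1,1],"translation":[[-5,-30,20],[-10,-65,35],[-15,-90,40],[-15,-100,45],[-15,-100,45],[-15,-100,45],[-15,-100,45],[-15,-100,45],[-15,-100,45]],"turn":[[0,0,0],[0,0,0],[0,0,0],[0,0,0],[0,0,0],[0,0,0],[0,0,0],[0,0,0],[0,0,0]]}' && python3 v.py w14 && python3 r.py w14 491 349 125 3.5 28 491 349 100 30 70 670 199 70 3.5 35
python3 - <<'E'
from h import *
p,d,ci=snap("scene"); save("s_end.png",p)
E
```

```text
time: 33.53
position: [0.4911, 0.3408, 0.2025]
tool_rot: [1.0, -0.021, 0.001, -0.001]
ft_force: [0.3, 0.5, -0.4]
grip_width: 0.0871
grip_force: 0.0
time: 34.28
position: [0.4758, 0.2405, 0.2436]
tool_rot: [1.0, -0.021, -0.001, 0.0]
ft_force: [-0.7, -0.7, 0.1]
grip_width: 0.0869
grip_force: 0.0
tcp [475.8 240.4 243.6] [ 1.    -0.021 -0.001  0.   ] grip 0.08679275086160844 0.0
4076 [242. 128.] c 491.9 349.3 size 100.3 197.5 long deg -2.4 z [ 4.   6.3 19. ]
9307 [217. 154.] c 490.9 349.3 size 66.1 164.8 long deg -2.5 z [44.9 47.3 48.6]
1601 [340.  13.] c 644.1 210.4 size 37.1 63.7 long deg 70.9 z [ 4.1 15.8 20.5]
```

View pics/w14.png

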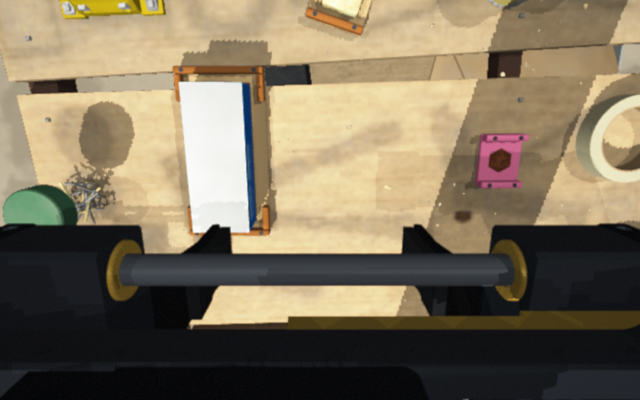

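View pics/s_end.png

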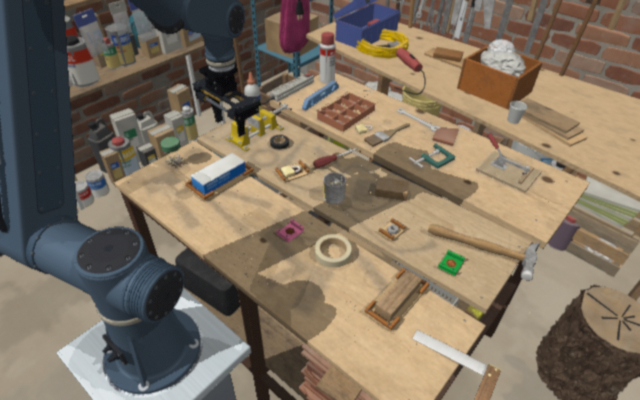

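The carton is flat and centred, within 1 mm. The scene view shows all four pieces in their holders, with the tin (335,188) and tape (333,250) unmoved. I'll confirm the padlock numerically before handing in.

```bash
python3 -m handwheel '{"hand":[1,1,1,1,1,1,1,1,1],"translation":[[30,-5,0],[60,-10,0],[90,-14,0],[115,-18,0],[115,-18,0],[115,-18,0],[115,-18,0],[115,-18,0],[115,-18,0]],"turn":[[0,0,0],[0,0,0],[0,0,0],[0,0,0],[0,0,0],[0,0,0],[0,0,0],[0,0,0],[0,0,0]]}' && python3 v.py w15
python3 - <<'E'
from h import *
z=np.load("w15.npz"); ci=camera_info("wrist"); ci["world_from_camera"]=z["M"]; w=pts(z["d"],ci)*1000
a=np.radians(-20.1); x=(w[...,0]-670.1),(w[...,1]-199.4); u=x[0]*np.cos(a)+x[1]*np.sin(a); v=-x[0]*np.sin(a)+x[1]*np.cos(a)
m=(abs(u)<46)&(abs(v)<30)&(w[...,2]>12); print("stops u",[np.round(np.percentile(u[(abs(u)<55)&(abs(v)<30)&(w[...,2]>12)],t),1) for t in(0.5,99.5)])
m=(abs(u)<38.5)&(abs(v)<30)&(w[...,2]>12); q=w[m]
print("padlock",cv2.minAreaRect(q[:,:2].astype(np.float32)),np.percentile(q[:,2],[5,50,95]),np.percentile(u[m],[1,99]),np.percentile(v[m],[1,99]))
E
```

```text
time: 35.13
position: [0.5897, 0.222, 0.2444]
tool_rot: [1.0, -0.021, -0.0, 0.0]
ft_force: [0.2, -0.3, 0.3]
grip_width: 0.0869
grip_force: 0.0
tcp [589.9 222.  244.5] [ 1.    -0.021 -0.     0.   ] grip 0.08712313863642744 0.0
stops u [np.float64(-55.0), np.float64(47.0)]
padlock ((665.7418212890625, 199.8826141357422), (55.88813400268555, 68.4446029663086), 69.88485717773438) [14.2096905  19.414148   21.02121302] [-38.202109    28.36684597] [-19.19414875  19.75767531]
```

```bash
python3 -c "
from rig import hand_in; print(hand_in())"
```

```text
the job is handed in; nothing more can be done
None
```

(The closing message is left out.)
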